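# Tap a stuck screen cassette out of a mill's filter box

### The job

The screen cassette is stuck in the mill's filter box. With the mallet, and with light taps only, walk it out by tapping its left and right lugs in turn until there is at least a 25 mm gap between the box and the middle of the cassette's front plate and the plate is square to the box again, then stand the mallet back upright on its mat. Only the mallet may touch the cassette, and leave the things on the tray alone.

Things in the scene. Friction and masses are not known exactly. Their poses are not given: they have to be found in the camera images.
- filter_box: Fixed grey box, 110 mm deep (x) by 130 wide (y) by 52 high; four bolt heads 3 mm high on its flat top, a pipe stub 38 mm long on its closed back. Origin: centre of its underside; x out of the open mouth, which faces away from the robot (turned up to 23 degrees), y left, z up.
- cassette: Screen tray stuck in the box behind an aluminium front plate 12 mm thick, 200 wide, 52 high, with a bow handle and, near each end, an upright lug (30 mm wide, 12 thick, top 102 mm above the bench, 50 mm above the box). Origin: bench height, middle of the plate's width and thickness; x out of the box, y left. It can only slide along the box's x (45 mm at most) and cock about z through its origin.
- lug_left (a point): Back face (robot side) of the left lug's free part, at its middle: 85 mm left of, 6 mm behind and 79 mm above the cassette's origin. About 7 N towards +x here moves this side out while the other stays: the cassette turns about a point 42 mm right of its middle, so 0.1 rad moves this lug 12.7 mm and the middle 4.2 mm. It stays where it is left.
- lug_right (a point): The same on the right lug, 85 mm right of the cassette's middle (there it turns about a point 42 mm left of the middle). On either side, after cocking 2 to 4 degrees from square (differs each time and by side), it jams and the force climbs; jammed, or pushed in the middle, it would need 20 N. More than 17 N on the cassette at any time damages the screen.
- mouth (a point): Centre of the box mouth's top edge, 55 mm ahead of the box's origin, 52 mm above the bench. The gap from here to the back of the front plate's middle starts at 8 to 12 mm, the plate cocked up to 3 degrees either way; gap = cassette origin's x in the box frame - 61 mm.
- mallet: Stubby hand mallet standing on its head, handle up. White nylon block head 80 mm long (x) by 44 mm (y) by 40 mm high; its two 44 by 40 mm ends are the striking faces. Square wooden handle 26 by 26 mm, from 39 to 97 mm above the underside. Origin at the centre of the head's underside, z up the handle. 0.32 kg.
- mat: Brown cork mat, 150 by 150 mm, 3 mm thick, fixed to the bench. Origin at the centre of its underside. The mallet starts standing on it.
- tray: Fixed shallow steel tray 160 by 160 mm, 20 mm high, holding the jar, gasket and wrench; origin at the centre of its underside. It and the mat change sides.
- jar: White plastic jar, 56 mm across, 90 mm high, in the tray; leave alone. Origin at the centre of its underside.
- gasket: Rubber ring 60 mm across, 8 mm high, in the tray; leave alone. Origin at the centre of its underside.
- wrench: Small steel wrench 120 mm long, in the tray; leave alone. Origin under its middle.
Mind the look-alikes: they are no part of the job. Leave any orange, turquoise or yellow look-alike of the mallet alone.

How it is judged:
On the way, in this order (a step that is already met when the one before it is completed fails the run):
1. the mallet is lifted off its mat (height (world z) of mallet above 0.03 m), for 0.2 s.
2. with the mallet still off its mat, the cassette has been walked out to a gap of at least 25 mm and is square (x of cassette in the frame of filter_box above 0.0845 m and angle between the x axis of cassette and the x axis of filter_box, either way round below 0.035 rad and height (world z) of mallet above 0.015 m), for 0.2 s.
At the end, for the whole second after the job is handed in: The gap between box and the middle of the front plate is at least 25 mm (23.5 mm counts), the plate is square to the box within 2 degrees, and the mallet stands upright (within 6 degrees), released and still, with its middle within 60 mm of the middle of its mat (x of cassette in the frame of filter_box above 0.0845 m and angle between the x axis of cassette and the x axis of filter_box, either way round below 0.035 rad and horizontal distance between mallet and mat below 0.06 m and height (world z) of mallet below 0.008 m and angle between mallet's own z axis and vertical below 0.1 rad and linear speed of mallet below 0.02 m/s and contact force between mallet and the fingers below 0.1 N); the robot touches nothing.
It fails at once if the cassette is hit or pushed with more than 17 N (contact force between cassette and anything else above 17 N).
It fails at once if the fingers or arm touch the cassette (contact force between cassette and the fingers above 1 N or contact force between cassette and the arm above 1 N).
It fails at once if the jar on the tray is disturbed (distance of jar from where it was at the start of the episode above 0.015 m).
It fails at once if the gasket on the tray is disturbed (distance of gasket from where it was at the start of the episode above 0.015 m).
It fails at once if the wrench on the tray is disturbed (distance of wrench from where it was at the start of the episode above 0.015 m).
It also fails if it takes over 72 s, if anything falls off the work surface, if the arm or the gripper's body presses on something with over 40 N, if the wrist force passes 120 N, or if a joint passes its speed limit or range.

### The arm

A 7-joint arm with a two-finger parallel gripper is mounted at the origin on the work surface. World frame = base frame: x ahead of the robot, y to its left, z up, the work surface at z = 0. Lengths are in m, angles in rad, forces in N, time in s.
With the tool pointing down it reaches from about 0.425 to 0.875 m from the base axis. Payload 4.7 kg.
Tool frame: the origin (TCP) lies midway between the tips of the shut fingers; the grasp point (between the pads) lies ctrl.grasp_offset behind it (ctrl.grasp_offset is the distance from the TCP to the grasp point, in m); z points along the fingers, y is the line along which they close (so a half turn about z gives the same grasp; the last joint's range is limited). The gripper opens to 87 mm and grips with 3 to 60 N. Pads are 19 mm wide; open, the fingers measure 117 mm over their backs; the gripper's body (75 mm by 190 mm) begins 51 mm behind the grasp point.
Start: joints at [1.295, 0.321, -0.07, 1.45, 0.023, 1.371, -0.057], TCP at [0.186, -0.623, 0.223] pointing down, gripper open.
Joint ranges: [-2.86, 2.86], [-0.3, 2.09], [-1.38, 1.24], [0.06, 2.45], [-1.56, 4.7], [0.09, 2.05], [-2.69, 2.69]. Speed limits (rad/s): [2.57, 2.57, 3.14, 3.14, 3.14, 3.14, 3.14].

### API

Orientations are given as a rotation vector (axis times angle).
In Python, from bench import ctrl gives the robot as it stands. The module is installed in compiled form; this text tells all that it offers.
- The arm moves only by the tool jog_arm, never from a script. Its argument "moves" is one flat list of numbers, 7 for each row, row after row: the shift along the tool's x, y, z in units of 30 cm (1.0 is 30 cm), then the turn, a rotation vector about the tool's x, y, z in units of 60 degrees (1.0 is 60 degrees), then the gripper's target within -1 to 1 (fully open at 1, half-way at 0, shut at -1). In form: [x, y, z, wx, wy, wz, fingers, x, y, z, wx, wy, wz, fingers, ...]. A call has exactly 8 rows; each row is the pose to reach, as a shift and turn from the pose commanded when the call began, along the tool's axes at that moment; what a row does not reach only later rows make up. A row lasts 1/8 s, in which the tool goes at most 62.5 mm and 10.7 degrees, less where a joint would pass 70% of its speed; a pose out of reach is approached as far as the arm can. A call with a number of a shift or a turn outside -1 to 1 is refused whole. A call with a gripper value outside its range is refused whole. The fingers move at their own pace and stop on an object; "newtons" is the grip in N (left out, the last holds). Time passes only in rows, so rows that repeat a pose let the fingers close, or fill a call up. It gives the time, the measured TCP pose, the force, the opening and the grip force at its end, in the units of the state.
- ctrl.get_state(): the state, without advancing time (a new reading comes with each control period).
- ctrl.get_image(name): name is "scene" or "top" or "wrist"; returns a dict with "pixels" (420x560x3 uint8, red, green, blue), "fx", "fy", "cx", "cy" (pixels), "xyz" and "rotation" of the camera in the world; the wrist camera has in their place "tool_from_camera" (4x4, takes a point from camera to tool coordinates, whose origin is the TCP and whose axes are the flange's). Camera axes: x right, y up, looking along -z (the intrinsics and any distortion apply to the point x, -y, -z); pixel columns grow to the right and rows downward; lengths in m; the calibration is good to about 2 mm. A picture is of the moment at which its call begins: read the wrist's pose just before it. There is no depth.
- ctrl.close_job(): hands the job in; it is judged then, once.
The state is a dict: "time": time; "joint_positions": joint angles; "qd": joint speeds; "joint_torque": joint torques, N m; "position": TCP position; "tool_rot": TCP orientation; "ft_force": force on the tool from outside, world axes, zero at the start; "torque": the same for the moment, N m; "grip_width": opening from 0.0 (shut) to 1.0 (fully open); "grip_force": force on a finger pad.
Only numpy, scipy, OpenCV 4.12 (cv2) and the standard library are available. Lean on these libraries where they do the work, as an engineer would, in place of code of your own. Each camera call takes 0.05 s, during which the arm holds its last target. There are 200 camera calls.

## Working session

There is one attempt and no reset: what is moved stays moved. The work goes in short steps, Python scripts to look and compute and a tool call to move; the robot and the scene stay as the last step left them, time stands still between calls to the robot, and variables do not carry over. Pictures are saved under pics/ and viewed, at most 10 in all, crops included, and the job is handed in when it is done.

Besides the shell and the picture viewer there is one more tool, called after "Emit:" as name(argument=value, ...) on one line, values as JSON. jog_arm: Moves the arm, as the interface text tells. Its arguments: {"type":"object","properties":{"moves":{"type":"array"},"newtons":{"type":"number"}},"required":["moves"]}

```bash
mkdir -p pics
cat > h.py <<'E'
import numpy as np, cv2, json, pickle
from scipy.spatial.transform import Rotation as R
from bench import ctrl
def grab(n,f):
    d=ctrl.get_image(n); cv2.imwrite('pics/'+f+'.png',d['pixels'][:,:,::-1]); pickle.dump(d,open('pics/'+f+'.pkl','wb')); return d
def cam(d):
    r=np.array(d['rotation']); r=r if r.shape==(3,3) else R.from_rotvec(r).as_matrix()
    return np.array(d['xyz']),r
def plane(d,u,v,z):
    c,r=cam(d); a=r@np.array([(u-d['cx'])/d['fx'],-(v-d['cy'])/d['fy'],-1]); return c+a*(z-c[2])/a[2]
def proj(d,p):
    c,r=cam(d); q=r.T@(np.array(p)-c); return d['cx']+d['fx']*q[0]/-q[2], d['cy']-d['fy']*q[1]/-q[2]
E
python3 - <<'E'
from h import *
s=ctrl.get_state(); print(s, ctrl.grasp_offset)
for n in('top','scene'):
    d=grab(n,n+'0'); print({k:v for k,v in d.items() if k!='pixels'})
E
```

```text
{'time': 0.0, 'joint_positions': array([ 1.29508137,  0.32182786, -0.07007535,  1.45166276,  0.02262021,
        1.37076885, -0.05690649]), 'qd': array([ 0.00030648,  0.0009598 , -0.00088076,  0.00162434, -0.00083954,
        0.00153327, -0.00167138]), 'joint_torque': array([ 2.54033494e-04, -4.91289926e+01, -4.03766893e-01, -3.12532067e+01,
       -6.41038315e-02,  4.36805247e-02,  1.26536056e-04]), 'position': array([ 0.18553991, -0.62239492,  0.22146441]), 'tool_rot': array([-3.10684198e+00, -4.53412539e-01,  6.10133549e-04]), 'ft_force': array([-0.28216106,  0.16134542,  0.11756646]), 'torque': array([ 0.02920608,  0.01116585, -0.05126843]), 'grip_force': 0.0, 'grip_width': 0.9981279473617034} 0.0187
{'fx': 388.30954871980555, 'fy': 388.30954871980555, 'cx': 280.9569862698674, 'cy': 208.7868809896258, 'xyz': array([ 0.3512638 , -0.07056741,  0.9202421 ]), 'rotation': array([ 0.14846447, -0.09041002, -1.58958956])}
{'fx': 455.13954707219835, 'fy': 455.13954707219835, 'cx': 281.2538867985053, 'cy': 213.74161305671632, 'xyz': array([ 1.02999154, -0.48808858,  1.04372231]), 'rotation': array([0.58620526, 0.27396066, 0.87844415])}
```

View pics/top0.png

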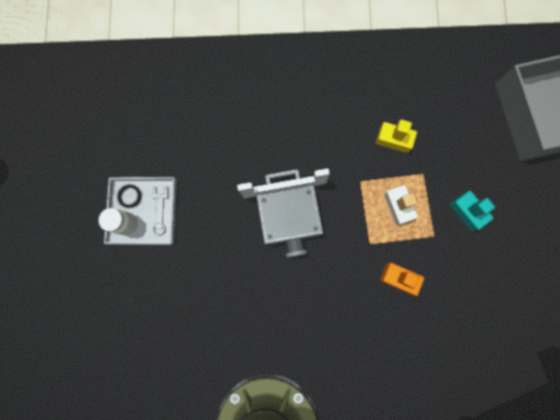

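View pics/scene0.png

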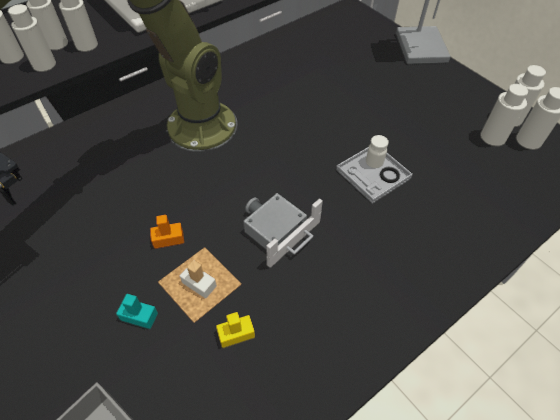

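The top view shows the white-headed mallet with a wooden handle on the cork mat at (401,204). Look-alikes are yellow (397,137), turquoise (474,210) and orange (403,279). The white one fits the description (white nylon head, wooden handle, on the mat). The box is at (290,215), with its lugs at (246,190) and (321,176). The tray is at (140,210). The scene view agrees, with the mallet at (199,280).

Run:
```python
from h import *
d=pickle.load(open('pics/top0.pkl','rb')); im=d['pixels']; bgr=im[:,:,::-1]
a=cv2.resize(bgr[165:255,350:440],(400,400),interpolation=cv2.INTER_CUBIC)
b=cv2.resize(bgr[160:260,230:340],(400,400),interpolation=cv2.INTER_CUBIC)
cv2.imwrite('pics/crop.png',np.hstack([a,b]))
hsv=cv2.cvtColor(bgr,cv2.COLOR_BGR2HSV)
def rect(m,z,name,roi):
    mm=np.zeros(m.shape,np.uint8); u0,u1,v0,v1=roi; mm[v0:v1,u0:u1]=m[v0:v1,u0:u1]*255
    cs,_=cv2.findContours(mm,cv2.RETR_EXTERNAL,cv2.CHAIN_APPROX_NONE); c=max(cs,key=cv2.contourArea)
    P=np.array([plane(d,*p[0],z)[:2] for p in c])*1000
    r=cv2.minAreaRect(P.astype(np.float32)); print(name,z,cv2.contourArea(c),r)
H,S,V=[hsv[:,:,i].astype(int) for i in range(3)]
rect((S>60)&(H<25)|((S<60)&(V>120)),.003,'mat',(350,440,165,255))
rect((S<60)&(V>140),.043,'malhead',(380,425,180,230))
rect((S>60)&(V>150)&(H<25),.1,'handle',(397,417,192,212))
rect((V>60)&(S<70),.052,'box',(250,330,165,262))
rect((V>60)&(S<70),.02,'tray',(95,180,170,250))
print(hsv[200:212:3,395:415:3].tolist())
```

```text
mat 0.003 4234.5 ((486.465576171875, -311.050048828125), (156.5572052001953, 156.67266845703125), 5.611804962158203)
malhead 0.043 514.5 ((488.9167175292969, -311.909423828125), (81.97000885009766, 49.99147415161133), 18.72951889038086)
handle 0.1 167.0 ((486.4771423339844, -313.0305480957031), (29.309173583984375, 40.8222770690918), 85.92402648925781)
box 0.052 4543.0 ((476.02886962890625, -60.91613006591797), (204.875, 182.2059783935547), 0.21218092739582062)
tray 0.02 4960.5 ((496.2993469238281, 305.60601806640625), (189.0184326171875, 168.7035369873047), 88.75910949707031)
[[[80, 7, 227], [17, 53, 139], [17, 108, 118], [18, 115, 208], [22, 101, 232], [19, 105, 231], [20, 104, 230]], [[85, 7, 231], [16, 69, 122], [18, 107, 112], [18, 111, 161], [20, 103, 230], [19, 110, 229], [19, 109, 225]], [[85, 6, 236], [25, 19, 162], [18, 108, 113], [17, 111, 120], [17, 107, 181], [17, 70, 168], [17, 67, 182]], [[75, 7, 226], [78, 6, 218], [19, 49, 130], [26, 24, 149], [35, 18, 174], [41, 15, 185], [28, 21, 185]]]
```

View pics/crop.png

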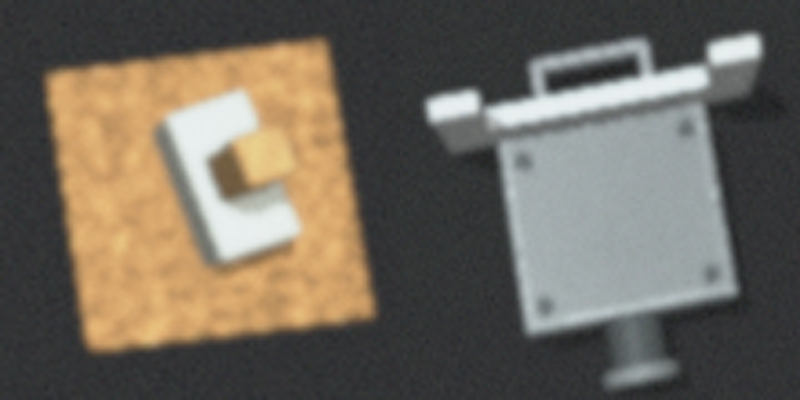

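The crop shows the white nylon head with a wooden handle on the mat, so this is the mallet. Its head runs from upper left to lower right, at about 19° yaw. The box is turned about 10°.

```bash
cat >> h.py <<'E'
def to(x,y,z,yaw,s=None):
    """units for the jog: TCP to (x,y,z), tool down with tool x at yaw deg"""
    s=s or ctrl.get_state(); A=R.from_rotvec(s['tool_rot'])
    B=R.from_euler('z',np.radians(yaw))*R.from_euler('x',np.pi)
    print('->',np.round(A.inv().apply(np.array([x,y,z])-s['position'])/.3,3),np.round((A.inv()*B).as_rotvec()/(np.pi/3),3))
E
python3 - <<'E'
from h import *
d=pickle.load(open('pics/top0.pkl','rb'))
q=[(500,145),(707,105),(528,333),(737,293)]
P=[plane(d,230+(a-400+400)*110/400-0 if 0 else 230+(a-400)*110/400,160+b/4,.052) for a,b in q]
P=np.array(P)[:,:2]; print(P, P.mean(0), [np.linalg.norm(P[0]-P[1]),np.linalg.norm(P[0]-P[2])])
e=P[0]-P[2]; f=P[0]-P[1]; print(np.degrees([np.arctan2(e[1],e[0]),np.arctan2(-f[0],f[1])]))
to(.45,-.35,.33,60); to(.45,-.35,.33,76)
print(ctrl.get_state()['tool_rot'])
E
```

```text
[[ 0.51461155  0.01315216]
 [ 0.53430002 -0.11700519]
 [ 0.4072808  -0.00301911]
 [ 0.42675546 -0.13190364]] [ 0.47073696 -0.05969394] [np.float64(0.1316380264171232), np.float64(0.10854215207474527)]
[8.56816795 8.60173213]
-> [ 1.104 -0.619 -0.36 ] [-0.002 -0.001 -0.723]
-> [ 1.104 -0.619 -0.36 ] [-0.002 -0.001 -0.99 ]
[-3.10702256e+00 -4.53381554e-01  4.92922639e-04]
```

Emit:
jog_arm(moves=[0.2, -0.1, -0.2, 0, 0, -0.15, 1, 0.4, -0.2, -0.36, 0, 0, -0.3, 1, 0.6, -0.3, -0.36, 0, 0, -0.45, 1, 0.8, -0.45, -0.36, 0, 0, -0.6, 1, 1, -0.6, -0.36, 0, 0, -0.75, 1, 1, -0.6, -0.36, 0, 0, -0.9, 1, 1, -0.6, -0.36, 0, 0, -1, 1, 1, -0.6, -0.36, 0, 0, -1, 1])

```text
time: 1.1
position: [0.4222, -0.3638, 0.3303]
tool_rot: [-2.464, -1.948, 0.001]
ft_force: [0.1, -0.4, -0.6]
grip_width: 1.0
grip_force: 0.0
```

Run:
```python
from h import *
s=ctrl.get_state(); print(s['time'],s['position'])
to(.45,-.06,.36,98.6)
```

```text
1.1 [ 0.42220401 -0.36378854  0.33029445]
-> [ 1.007 -0.143 -0.099] [-0.001  0.    -0.366]
```

Emit:
jog_arm(moves=[0.2, -0.03, -0.1, 0, 0, -0.07, 1, 0.4, -0.07, -0.1, 0, 0, -0.14, 1, 0.6, -0.1, -0.1, 0, 0, -0.22, 1, 0.8, -0.12, -0.1, 0, 0, -0.3, 1, 1, -0.14, -0.1, 0, 0, -0.366, 1, 1, -0.14, -0.1, 0, 0, -0.366, 1, 1, -0.14, -0.1, 0, 0, -0.366, 1, 1, -0.14, -0.1, 0, 0, -0.366, 1])

```text
time: 2.1
position: [0.4501, -0.0655, 0.3602]
tool_rot: [-2.055, -2.375, 0.0]
ft_force: [-0.5, -1.1, 0.3]
grip_width: 0.999
grip_force: 0.0
```

```bash
cat >> h.py <<'E'
def wrist(f):
    s=ctrl.get_state(); d=ctrl.get_image('wrist'); T=np.array(d['tool_from_camera']); A=R.from_rotvec(s['tool_rot']).as_matrix()
    d['xyz']=s['position']+A@T[:3,3]; d['rotation']=A@T[:3,:3]
    cv2.imwrite('pics/'+f+'.png',d['pixels'][:,:,::-1]); pickle.dump(d,open('pics/'+f+'.pkl','wb')); return d
E
python3 - <<'E'
from h import *
d=wrist('w1'); print(d['xyz'],d['tool_from_camera'],d['fx'])
s=ctrl.get_state(); print(s['time'],s['position'],s['joint_positions'].round(2))
E
```

```text
[0.44064504 0.01840281 0.52306381] [[-3.24243659e-04  9.52780716e-01  3.03659021e-01  8.44745564e-02]
 [ 9.99999882e-01  4.18804751e-04 -2.46281074e-04  2.62251633e-03]
 [-3.61825699e-04  3.03658906e-01 -9.52780740e-01 -1.62817404e-01]
 [ 0.00000000e+00  0.00000000e+00  0.00000000e+00  1.00000000e+00]] 374.1122591025675
2.15 [ 0.45015239 -0.065228    0.36021421] [ 0.8  -0.13 -0.63  1.65 -0.08  1.6   0.32]
```

View pics/w1.png

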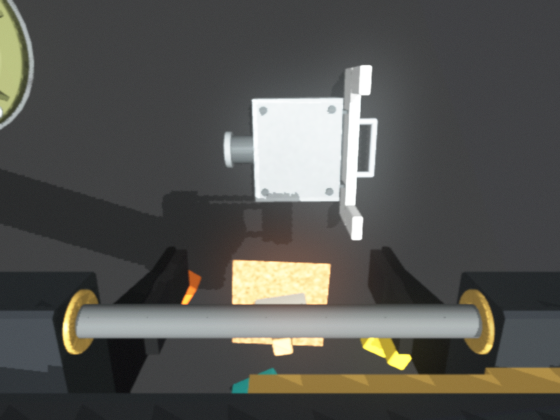

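Wrist view: box top corners are near (253,99), (341,98), (343,201) and (256,201). The left lug top is near (364,79) and the right near (356,222). The plate looks cocked, with its left side further out.

Run:
```python
from h import *
d=pickle.load(open('pics/w1.pkl','rb')); g=cv2.cvtColor(d['pixels'],cv2.COLOR_RGB2GRAY)
print(g[125,335:385].tolist()); print(g[175,335:385].tolist())
gg=np.gradient(cv2.GaussianBlur(g,(0,0),.8).astype(float),axis=1)
def edge(rows,c0,c1,sgn,z,name):
    P=[]
    for v in rows:
        s=sgn*gg[v,c0:c1]; i=int(np.argmax(s)); 
        if 0<i<len(s)-1: i+= .5*(s[i-1]-s[i+1])/(s[i-1]-2*s[i]+s[i+1])
        P.append(plane(d,c0+i,v,z)[:2])
    P=np.array(P); k=np.polyfit(P[:,1],P[:,0],1); r=P[:,0]-np.polyval(k,P[:,1])
    ok=abs(r)<.0015; k=np.polyfit(P[ok,1],P[ok,0],1)
    print(name,'yaw',np.degrees(np.arctan(-k[0])).round(2),'x at y=-.06',np.polyval(k,-.06).round(4),'sd',r[ok].std().round(5),ok.sum()); return k
edge(range(106,196),246,262,1,.052,'box back top')
edge(range(108,190),334,344,-1,.052,'box mouth top')
edge(range(108,190),343,352,1,.052,'plate back top')
edge(list(range(103,117))+list(range(180,195)),350,366,-1,.052,'plate front top')
edge(range(70,90),352,366,1,.102,'lugL back'); edge(range(212,232),345,358,1,.102,'lugR back')
edge(range(70,90),362,378,-1,.102,'lugL front'); edge(range(214,236),355,370,-1,.102,'lugR front')
for r in ((70,345),(85,345),(215,335),(230,335)): print(r,g[r[0],r[1]:r[1]+40].tolist())
```

```text
[244, 244, 244, 244, 244, 243, 226, 161, 142, 159, 168, 171, 173, 207, 252, 255, 255, 255, 255, 255, 255, 255, 255, 255, 205, 115, 111, 111, 110, 110, 107, 108, 113, 116, 121, 138, 186, 232, 248, 252, 251, 235, 167, 109, 97, 94, 96, 93, 91, 92]
[239, 240, 239, 237, 217, 160, 143, 161, 169, 171, 178, 226, 254, 255, 255, 255, 255, 255, 255, 255, 255, 254, 252, 252, 252, 252, 252, 252, 252, 252, 252, 252, 252, 252, 251, 251, 250, 245, 222, 141, 99, 94, 93, 93, 91, 93, 90, 90, 90, 88]
box back top yaw 8.98 x at y=-.06 0.4197 sd 0.00011 90
box mouth top yaw 8.89 x at y=-.06 0.5316 sd 0.00021 82
plate back top yaw 8.82 x at y=-.06 0.5397 sd 0.00016 82
plate front top yaw 9.0 x at y=-.06 0.554 sd 8e-05 29
lugL back yaw 8.67 x at y=-.06 0.5396 sd 4e-05 20
lugR back yaw 10.05 x at y=-.06 0.5387 sd 0.00039 19
lugL front yaw 9.4 x at y=-.06 0.5541 sd 0.0001 20
lugR front yaw 11.22 x at y=-.06 0.5505 sd 0.00048 21
(70, 345) [125, 151, 157, 156, 155, 156, 160, 163, 160, 157, 156, 158, 158, 160, 184, 242, 255, 255, 255, 255, 255, 255, 255, 255, 255, 255, 235, 130, 87, 85, 82, 82, 83, 84, 83, 82, 82, 83, 81, 82]
(85, 345) [153, 161, 159, 160, 160, 164, 165, 164, 163, 162, 163, 164, 165, 184, 239, 255, 255, 255, 255, 255, 255, 255, 255, 255, 255, 242, 147, 94, 90, 89, 88, 88, 88, 87, 88, 88, 87, 87, 86, 85]
(215, 335) [77, 77, 76, 80, 94, 124, 151, 158, 159, 159, 161, 160, 159, 160, 162, 162, 171, 185, 196, 203, 206, 209, 209, 209, 204, 187, 148, 104, 89, 88, 88, 89, 88, 84, 86, 86, 85, 86, 85, 84]
(230, 335) [85, 87, 87, 87, 87, 86, 88, 86, 85, 86, 87, 95, 118, 148, 160, 165, 194, 245, 255, 255, 255, 255, 255, 255, 255, 255, 252, 175, 88, 83, 82, 84, 83, 82, 81, 82, 81, 80, 80, 82]
```

Run:
```python
from h import *
to(.487,-.312,.30,108.7)
```

```text
-> [-0.832  0.003  0.2  ] [-0.    -0.001 -0.173]
```

Emit:
jog_arm(moves=[-0.15, 0, 0.05, 0, 0, -0.04, 1, -0.3, 0, 0.1, 0, 0, -0.08, 1, -0.5, 0, 0.15, 0, 0, -0.12, 1, -0.7, 0, 0.2, 0, 0, -0.16, 1, -0.83, 0, 0.2, 0, 0, -0.17, 1, -0.83, 0, 0.2, 0, 0, -0.17, 1, -0.83, 0, 0.2, 0, 0, -0.17, 1, -0.83, 0, 0.2, 0, 0, -0.17, 1])

```text
time: 3.15
position: [0.4877, -0.3082, 0.3009]
tool_rot: [1.828, 2.555, 0.0]
ft_force: [1.2, -0.2, -0.6]
grip_width: 1.0
grip_force: 0.0
```

Run:
```python
from h import *
d=wrist('w2'); s=ctrl.get_state(); print(s['time'],s['position'])
bgr=d['pixels'][:,:,::-1]; hsv=cv2.cvtColor(bgr,cv2.COLOR_BGR2HSV)
print(proj(d,[.487,-.312,.1]),proj(d,[.487,-.312,.043]))
u,v=map(int,proj(d,[.487,-.312,.07]))
c=bgr[max(0,v-110):v+110,u-150:u+150]; print(u,v); cv2.imwrite('pics/w2c.png',cv2.resize(c,None,fx=2.5,fy=2.5))
```

```text
3.2 [ 0.48776203 -0.30821571  0.30103601]
(np.float64(273.43744910961374), np.float64(176.08625441689887)) (np.float64(274.00840695236104), np.float64(164.3987507617125))
273 169
```

View pics/w2c.png

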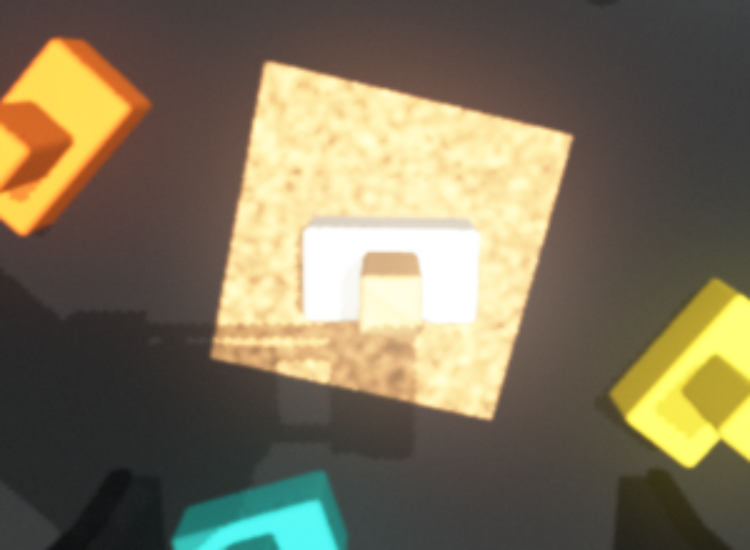

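The crop shows the mallet head square to the image, with handle-top corners (360,276), (420,274), (420,330) and (360,330). The mat corners are (266,62), (572,136), (492,418) and (212,356).

Run:
```python
from h import *
d=pickle.load(open('pics/w2.pkl','rb'))
f=lambda a,b,z: plane(d,123+a/2.5,59+b/2.5,z)
h=np.array([f(*p,.1) for p in((360,276),(420,274),(420,330),(360,330))]); print(h.mean(0),np.linalg.norm(h[0]-h[1]),np.linalg.norm(h[1]-h[2]))
m=np.array([f(*p,.003) for p in((266,62),(572,136),(492,418),(212,356))]); print(m.mean(0),np.linalg.norm(m[0]-m[1]),np.linalg.norm(m[1]-m[2]))
k=np.array([f(*p,.043) for p in((303,226),(478,226),(478,322),(303,322))]); print(k.mean(0),np.linalg.norm(k[0]-k[1]),np.linalg.norm(k[1]-k[2]))
e=k[1]-k[0]; print('yaw',np.degrees(np.arctan2(e[1],e[0])))
p=h.mean(0); to(p[0],p[1],.0525,108.7)
```

```text
[ 0.49358075 -0.31411089  0.1       ] 0.02380470349623878 0.023057153816628
[ 0.49091417 -0.31232168  0.003     ] 0.1494759329828436 0.14877563860433285
[ 0.49431365 -0.31505332  0.043     ] 0.07898476728940061 0.04490312993273402
yaw 18.81647465604662
-> [-0.024  0.012  0.828] [0.    0.001 0.003]
```

Emit:
jog_arm(moves=[-0.024, 0.012, 0.15, 0, 0, 0, 1, -0.024, 0.012, 0.3, 0, 0, 0, 1, -0.024, 0.012, 0.45, 0, 0, 0, 1, -0.024, 0.012, 0.6, 0, 0, 0, 1, -0.024, 0.012, 0.7, 0, 0, 0, 1, -0.024, 0.012, 0.78, 0, 0, 0, 1, -0.024, 0.012, 0.828, 0, 0, 0, 1, -0.024, 0.012, 0.828, 0, 0, 0, 1])

```text
time: 4.2
position: [0.4929, -0.3144, 0.0517]
tool_rot: [-1.828, -2.553, 0.0]
ft_force: [0.6, -0.4, -0.6]
grip_width: 0.997
grip_force: 0.0
```

Emit:
jog_arm(moves=[0, 0, 0, 0, 0, 0, 1, 0, 0, 0, 0, 0, 0, -1, 0, 0, 0, 0, 0, 0, -1, 0, 0, 0, 0, 0, 0, -1, 0, 0, 0, 0, 0, 0, -1, 0, 0, 0, 0, 0, 0, -1, 0, 0, 0, 0, 0, 0, -1, 0, 0, 0, 0, 0, 0, -1], newtons=50)

```text
time: 5.2
position: [0.4926, -0.3154, 0.0521]
tool_rot: [-1.829, -2.553, 0.002]
ft_force: [-0.6, 0.7, 0.7]
grip_width: 0.294
grip_force: 50.0
```

Run:
```python
from h import *
s=ctrl.get_state(); print(s['time'],s['position'],s['ft_force'],s['grip_width'],s['grip_force'])
c,sn=np.cos(np.radians(8.9)),np.sin(np.radians(8.9))
B=np.array([.4755,-.061])
for x,y in((0,-85),(0,85)):
    p=B+.001*np.array([c*x-sn*y,sn*x+c*y]); print(p); to(*p,.112,98.9)
    to(*p,.20,98.9)
```

```text
5.2 [ 0.49261003 -0.31540753  0.05209183] [-0.59111125  0.73020112  0.74383039] 0.29418293467596734 49.99335278291255
[ 0.48865038 -0.14497659]
-> [ 0.542  0.17  -0.2  ] [-0.001  0.     0.164]
-> [ 0.542  0.17  -0.493] [-0.001  0.     0.164]
[0.46234962 0.02297659]
-> [ 1.1    0.267 -0.2  ] [-0.001  0.     0.164]
-> [ 1.1    0.267 -0.493] [-0.001  0.     0.164]
```

Emit:
jog_arm(moves=[0, 0, -0.15, 0, 0, 0, -1, 0, 0, -0.3, 0, 0, 0.03, -1, 0.15, 0.05, -0.35, 0, 0, 0.07, -1, 0.33, 0.1, -0.35, 0, 0, 0.12, -1, 0.5, 0.15, -0.35, 0, 0, 0.164, -1, 0.542, 0.17, -0.3, 0, 0, 0.164, -1, 0.542, 0.17, -0.22, 0, 0, 0.164, -1, 0.542, 0.17, -0.19, 0, 0, 0.164, -1])

```text
time: 6.2
position: [0.4874, -0.1448, 0.1068]
tool_rot: [-2.04, -2.385, 0.003]
ft_force: [0.1, 0.8, -4.2]
grip_width: 0.298
grip_force: 50.0
```

```bash
cat >> h.py <<'E'
B=np.array([.4755,-.061]); YAW=8.9
def st(lab=''):
    s=ctrl.get_state(); r=np.radians(YAW); M=np.array([[np.cos(r),np.sin(r)],[-np.sin(r),np.cos(r)]])
    b=M@(s['position'][:2]-B)*1000; f=M@s['ft_force'][:2]; A=R.from_rotvec(s['tool_rot']).as_matrix()
    print(lab,'t',round(s['time'],2),'box xy mm',b.round(1),'z',(s['position'][2]*1000).round(1),'f box',f.round(1),s['ft_force'][2].round(1),'toolx yaw',np.degrees(np.arctan2(A[1,0],A[0,0])).round(2),'gw',round(s['grip_width'],3)); return s
E
python3 - <<'E'
from h import *
st(); d=wrist('w3'); grab('top','t1'); grab('scene','s1')
a=d['pixels'][:,:,::-1]; b=cv2.imread('pics/s1.png')[150:290,200:370]; b=cv2.resize(b,(510,420))
cv2.imwrite('pics/w3s.png',cv2.resize(np.hstack([a,b]),(800,314)))
E
```

```text
t 6.2 box xy mm [ -1.2 -84.6] z 106.8 f box [0.2 0.8] -4.2 toolx yaw 98.92 gw 0.298
```

View pics/w3s.png

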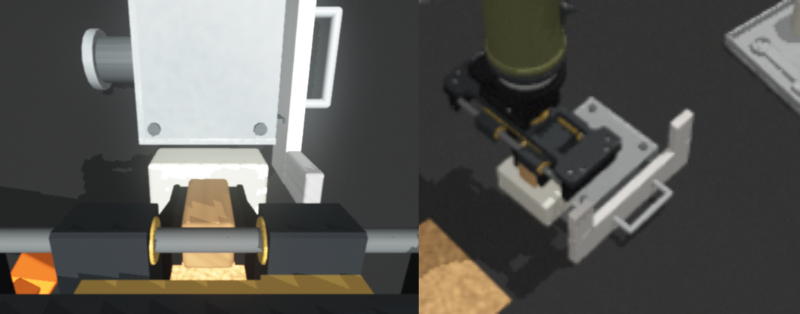

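Emit:
jog_arm(moves=[0, 0.02, -0.007, 0, 0, 0, -1, 0, 0.04, -0.007, 0, 0, 0, -1, 0, 0.054, -0.007, 0, 0, 0, -1, 0, 0.058, -0.007, 0, 0, 0, -1, 0, 0.062, -0.007, 0, 0, 0, -1, 0, 0.066, -0.007, 0, 0, 0, -1, 0, 0.07, -0.007, 0, 0, 0, -1, 0, 0.074, -0.007, 0, 0, 0, -1])

```text
time: 7.35
position: [0.5104, -0.1414, 0.1111]
tool_rot: [-2.041, -2.387, 0.002]
ft_force: [-3.5, -0.7, -1.3]
grip_width: 0.297
grip_force: 50.0
```

```bash
python3 -c "
from h import *
st()"
```

```text
t 7.35 box xy mm [ 22.1 -84.8] z 111.1 f box [-3.6 -0.2] -1.3 toolx yaw 98.92 gw 0.297
```

Emit:
jog_arm(moves=[0, 0.002, 0, 0, 0, 0, -1, 0, 0.004, 0, 0, 0, 0, -1, 0, 0.006, 0, 0, 0, 0, -1, 0, 0.008, 0, 0, 0, 0, -1, 0, 0.01, 0, 0, 0, 0, -1, 0, 0.012, 0, 0, 0, 0, -1, 0, 0.014, 0, 0, 0, 0, -1, 0, 0.016, 0, 0, 0, 0, -1])

```text
time: 8.35
position: [0.5134, -0.1411, 0.1108]
tool_rot: [-2.04, -2.384, 0.006]
ft_force: [-7.5, -1.3, 0.4]
grip_width: 0.298
grip_force: 50.0
```

```bash
python3 -c "
from h import *
st()"
```

```text
t 8.35 box xy mm [ 25.1 -85. ] z 110.8 f box [-7.6 -0.2] 0.4 toolx yaw 98.9 gw 0.298
```

Emit:
jog_arm(moves=[0, -0.04, 0, 0, 0, 0, -1, 0.15, -0.045, 0, 0, 0, 0, -1, 0.33, -0.045, 0, 0, 0, 0, -1, 0.5, -0.045, 0, 0, 0, 0, -1, 0.567, -0.045, 0, 0, 0, 0, -1, 0.567, -0.042, 0, 0, 0, 0, -1, 0.567, -0.036, 0, 0, 0, 0, -1, 0.567, -0.03, 0, 0, 0, 0, -1])

```text
time: 9.35
position: [0.481, 0.0248, 0.1112]
tool_rot: [2.044, 2.385, 0.0]
ft_force: [-0.8, -0.1, -4.4]
grip_width: 0.296
grip_force: 50.0
```

```bash
python3 -c "
from h import *
st()"
```

```text
t 9.35 box xy mm [18.7 83.9] z 111.2 f box [-0.8 -0. ] -4.4 toolx yaw 98.79 gw 0.296
```

Emit:
jog_arm(moves=[0, 0.004, 0, 0, 0, 0, -1, 0, 0.008, 0, 0, 0, 0, -1, 0, 0.011, 0, 0, 0, 0, -1, 0, 0.014, 0, 0, 0, 0, -1, 0, 0.018, 0, 0, 0, 0, -1, 0, 0.022, 0, 0, 0, 0, -1, 0, 0.026, 0, 0, 0, 0, -1, 0, 0.03, 0, 0, 0, 0, -1])

```text
time: 10.35
position: [0.4873, 0.0271, 0.1107]
tool_rot: [-2.04, -2.385, 0.007]
ft_force: [-7.1, -1.7, 0.7]
grip_width: 0.299
grip_force: 50.0
```

```bash
python3 -c "
from h import *
st()"
```

```text
t 10.35 box xy mm [25.3 85.2] z 110.7 f box [-7.3 -0.6] 0.7 toolx yaw 98.9 gw 0.299
```

Emit:
jog_arm(moves=[0, 0.002, 0, 0, 0, 0, -1, 0, 0.004, 0, 0, 0, 0, -1, 0, 0.006, 0, 0, 0, 0, -1, 0, 0.008, 0, 0, 0, 0, -1, 0, 0.01, 0, 0, 0, 0, -1, 0, 0.012, 0, 0, 0, 0, -1, 0, 0.013, 0, 0, 0, 0, -1, 0, 0.014, 0, 0, 0, 0, -1])

```text
time: 11.35
position: [0.4912, 0.0278, 0.1107]
tool_rot: [-2.04, -2.384, 0.007]
ft_force: [-8.2, -1.2, 1.3]
grip_width: 0.296
grip_force: 50.0
```

```bash
python3 -c "
from h import *
st()"
```

```text
t 11.35 box xy mm [29.2 85.3] z 110.7 f box [-8.3  0.1] 1.3 toolx yaw 98.9 gw 0.296
```

Emit:
jog_arm(moves=[0, -0.045, 0, 0, 0, 0, -1, -0.15, -0.05, 0, 0, 0, 0, -1, -0.33, -0.05, 0, 0, 0, 0, -1, -0.5, -0.05, 0, 0, 0, 0, -1, -0.567, -0.05, 0, 0, 0, 0, -1, -0.567, -0.046, 0, 0, 0, 0, -1, -0.567, -0.041, 0, 0, 0, 0, -1, -0.567, -0.036, 0, 0, 0, 0, -1])

```text
time: 12.35
position: [0.5096, -0.1394, 0.1113]
tool_rot: [-2.038, -2.391, -0.001]
ft_force: [0.2, 0.6, -4.1]
grip_width: 0.291
grip_force: 50.0
```

```bash
python3 -c "
from h import *
st()"
```

```text
t 12.35 box xy mm [ 21.6 -82.8] z 111.3 f box [0.2 0.6] -4.1 toolx yaw 99.1 gw 0.291
```

Emit:
jog_arm(moves=[0, 0.004, 0, 0, 0, 0, -1, 0, 0.008, 0, 0, 0, 0, -1, 0, 0.012, 0, 0, 0, 0, -1, 0, 0.017, 0, 0, 0, 0, -1, 0, 0.022, 0, 0, 0, 0, -1, 0, 0.027, 0, 0, 0, 0, -1, 0, 0.032, 0, 0, 0, 0, -1, 0, 0.036, 0, 0, 0, 0, -1])

```text
time: 13.35
position: [0.5175, -0.1398, 0.1106]
tool_rot: [-2.039, -2.384, 0.006]
ft_force: [-7.6, -0.2, -0.2]
grip_width: 0.295
grip_force: 50.0
```

```bash
python3 -c "
from h import *
st()"
```

```text
t 13.35 box xy mm [ 29.3 -84.3] z 110.6 f box [-7.5  1. ] -0.2 toolx yaw 98.94 gw 0.295
```

Emit:
jog_arm(moves=[0, 0.002, 0, 0, 0, 0, -1, 0, 0.004, 0, 0, 0, 0, -1, 0, 0.006, 0, 0, 0, 0, -1, 0, 0.008, 0, 0, 0, 0, -1, 0, 0.009, 0, 0, 0, 0, -1, 0, 0.01, 0, 0, 0, 0, -1, 0, 0.011, 0, 0, 0, 0, -1, 0, 0.011, 0, 0, 0, 0, -1])

```text
time: 14.35
position: [0.5206, -0.1394, 0.1106]
tool_rot: [-2.039, -2.384, 0.006]
ft_force: [-7.4, -0.2, -0.5]
grip_width: 0.297
grip_force: 50.0
```

```bash
python3 -c "
from h import *
st()"
```

```text
t 14.35 box xy mm [ 32.4 -84.4] z 110.6 f box [-7.4  0.9] -0.5 toolx yaw 98.93 gw 0.297
```

Emit:
jog_arm(moves=[0, -0.045, 0, 0, 0, 0, -1, 0.15, -0.05, 0, 0, 0, 0, -1, 0.33, -0.05, 0, 0, 0, 0, -1, 0.5, -0.05, 0, 0, 0, 0, -1, 0.567, -0.05, 0, 0, 0, 0, -1, 0.567, -0.046, 0, 0, 0, 0, -1, 0.567, -0.041, 0, 0, 0, 0, -1, 0.567, -0.036, 0, 0, 0, 0, -1])

```text
time: 15.35
position: [0.4866, 0.0255, 0.1112]
tool_rot: [2.045, 2.385, -0.0]
ft_force: [0.3, 0.1, -4.1]
grip_width: 0.293
grip_force: 50.0
```

```bash
python3 -c "
from h import *
st()"
```

```text
t 15.35 box xy mm [24.4 83.7] z 111.2 f box [0.3 0.1] -4.1 toolx yaw 98.78 gw 0.293
```

Emit:
jog_arm(moves=[0, 0.004, 0, 0, 0, 0, -1, 0, 0.009, 0, 0, 0, 0, -1, 0, 0.015, 0, 0, 0, 0, -1, 0, 0.021, 0, 0, 0, 0, -1, 0, 0.027, 0, 0, 0, 0, -1, 0, 0.033, 0, 0, 0, 0, -1, 0, 0.039, 0, 0, 0, 0, -1, 0, 0.043, 0, 0, 0, 0, -1])

```text
time: 16.35
position: [0.4964, 0.0284, 0.1106]
tool_rot: [-2.04, -2.384, 0.008]
ft_force: [-7.5, -1.7, 1.1]
grip_width: 0.3
grip_force: 50.0
```

```bash
python3 -c "
from h import *
st()"
```

```text
t 16.35 box xy mm [34.5 85.1] z 110.6 f box [-7.7 -0.5] 1.1 toolx yaw 98.89 gw 0.3
```

Emit:
jog_arm(moves=[0, -0.045, 0, 0, 0, 0, -1, -0.15, -0.05, 0, 0, 0, 0, -1, -0.33, -0.05, 0, 0, 0, 0, -1, -0.5, -0.05, 0, 0, 0, 0, -1, -0.567, -0.05, 0, 0, 0, 0, -1, -0.567, -0.046, 0, 0, 0, 0, -1, -0.567, -0.042, 0, 0, 0, 0, -1, -0.567, -0.038, 0, 0, 0, 0, -1])

```text
time: 17.35
position: [0.5143, -0.1387, 0.1113]
tool_rot: [-2.038, -2.39, -0.001]
ft_force: [-0.2, 0.2, -3.2]
grip_width: 0.295
grip_force: 50.0
```

```bash
python3 -c "
from h import *
st()"
```

```text
t 17.35 box xy mm [ 26.3 -82.8] z 111.3 f box [-0.2  0.2] -3.2 toolx yaw 99.09 gw 0.295
```

Emit:
jog_arm(moves=[0, 0.005, 0, 0, 0, 0, -1, 0, 0.01, 0, 0, 0, 0, -1, 0, 0.016, 0, 0, 0, 0, -1, 0, 0.022, 0, 0, 0, 0, -1, 0, 0.028, 0, 0, 0, 0, -1, 0, 0.034, 0, 0, 0, 0, -1, 0, 0.04, 0, 0, 0, 0, -1, 0, 0.045, 0, 0, 0, 0, -1])

```text
time: 18.35
position: [0.5247, -0.1393, 0.1107]
tool_rot: [-2.04, -2.384, 0.007]
ft_force: [-6.8, -0.6, 2.1]
grip_width: 0.296
grip_force: 50.0
```

```bash
python3 -c "
from h import *
st()"
```

```text
t 18.35 box xy mm [ 36.5 -85. ] z 110.7 f box [-6.8  0.5] 2.1 toolx yaw 98.9 gw 0.296
```

Emit:
jog_arm(moves=[0, -0.045, 0, 0, 0, 0, -1, 0.15, -0.05, 0, 0, 0, 0, -1, 0.33, -0.05, 0, 0, 0, 0, -1, 0.5, -0.05, 0, 0, 0, 0, -1, 0.567, -0.05, 0, 0, 0, 0, -1, 0.567, -0.046, 0, 0, 0, 0, -1, 0.567, -0.041, 0, 0, 0, 0, -1, 0.567, -0.036, 0, 0, 0, 0, -1])

```text
time: 19.35
position: [0.4907, 0.0261, 0.1112]
tool_rot: [2.045, 2.385, -0.0]
ft_force: [0.4, 0.2, -3.7]
grip_width: 0.292
grip_force: 50.0
```

```bash
python3 -c "
from h import *
st()"
```

```text
t 19.35 box xy mm [28.5 83.7] z 111.2 f box [0.4 0.1] -3.7 toolx yaw 98.78 gw 0.292
```

Emit:
jog_arm(moves=[0, 0.005, 0, 0, 0, 0, -1, 0, 0.01, 0, 0, 0, 0, -1, 0, 0.016, 0, 0, 0, 0, -1, 0, 0.022, 0, 0, 0, 0, -1, 0, 0.028, 0, 0, 0, 0, -1, 0, 0.034, 0, 0, 0, 0, -1, 0, 0.04, 0, 0, 0, 0, -1, 0, 0.046, 0, 0, 0, 0, -1])

```text
time: 20.35
position: [0.5012, 0.0296, 0.1105]
tool_rot: [-2.039, -2.384, 0.008]
ft_force: [-7.8, -0.7, 0.4]
grip_width: 0.298
grip_force: 50.0
```

```bash
python3 -c "
from h import *
st()"
```

```text
t 20.35 box xy mm [39.4 85.5] z 110.5 f box [-7.8  0.5] 0.4 toolx yaw 98.91 gw 0.298
```

Emit:
jog_arm(moves=[0, -0.045, 0, 0, 0, 0, -1, -0.15, -0.05, 0, 0, 0, 0, -1, -0.33, -0.05, 0, 0, 0, 0, -1, -0.5, -0.05, 0, 0, 0, 0, -1, -0.567, -0.05, 0, 0, 0, 0, -1, -0.567, -0.046, 0, 0, 0, 0, -1, -0.567, -0.041, 0, 0, 0, 0, -1, -0.567, -0.036, 0, 0, 0, 0, -1])

```text
time: 21.35
position: [0.52, -0.1378, 0.1113]
tool_rot: [-2.038, -2.391, -0.001]
ft_force: [-0.1, -0.1, -4.4]
grip_width: 0.296
grip_force: 50.0
```

```bash
python3 -c "
from h import *
st()"
```

```text
t 21.35 box xy mm [ 32.1 -82.7] z 111.3 f box [-0.1 -0. ] -4.4 toolx yaw 99.1 gw 0.296
```

Emit:
jog_arm(moves=[0, 0.005, 0, 0, 0, 0, -1, 0, 0.01, 0, 0, 0, 0, -1, 0, 0.016, 0, 0, 0, 0, -1, 0, 0.022, 0, 0, 0, 0, -1, 0, 0.028, 0, 0, 0, 0, -1, 0, 0.034, 0, 0, 0, 0, -1, 0, 0.04, 0, 0, 0, 0, -1, 0, 0.045, 0, 0, 0, 0, -1])

```text
time: 22.35
position: [0.5303, -0.1382, 0.1107]
tool_rot: [-2.039, -2.384, 0.007]
ft_force: [-7.9, -0.3, 1.2]
grip_width: 0.295
grip_force: 50.0
```

```bash
python3 -c "
from h import *
st()"
```

```text
t 22.35 box xy mm [ 42.2 -84.7] z 110.7 f box [-7.9  0.9] 1.2 toolx yaw 98.91 gw 0.295
```

Emit:
jog_arm(moves=[0, -0.045, 0, 0, 0, 0, -1, 0.15, -0.05, 0, 0, 0, 0, -1, 0.33, -0.05, 0, 0, 0, 0, -1, 0.5, -0.05, 0, 0, 0, 0, -1, 0.567, -0.05, 0, 0, 0, 0, -1, 0.567, -0.046, 0, 0, 0, 0, -1, 0.567, -0.041, 0, 0, 0, 0, -1, 0.567, -0.036, 0, 0, 0, 0, -1])

```text
time: 23.35
position: [0.4964, 0.027, 0.1112]
tool_rot: [2.045, 2.385, -0.0]
ft_force: [-0.2, -0.9, -3.5]
grip_width: 0.293
grip_force: 50.0
```

```bash
python3 -c "
from h import *
st()"
```

```text
t 23.35 box xy mm [34.2 83.7] z 111.2 f box [-0.3 -0.9] -3.5 toolx yaw 98.78 gw 0.293
```

Emit:
jog_arm(moves=[0, 0.005, 0, 0, 0, 0, -1, 0, 0.01, 0, 0, 0, 0, -1, 0, 0.016, 0, 0, 0, 0, -1, 0, 0.022, 0, 0, 0, 0, -1, 0, 0.028, 0, 0, 0, 0, -1, 0, 0.034, 0, 0, 0, 0, -1, 0, 0.04, 0, 0, 0, 0, -1, 0, 0.045, 0, 0, 0, 0, -1])

```text
time: 24.35
position: [0.5067, 0.0302, 0.1105]
tool_rot: [-2.04, -2.384, 0.008]
ft_force: [-8.0, -1.3, 0.8]
grip_width: 0.297
grip_force: 50.0
```

```bash
python3 -c "
from h import *
st()"
```

```text
t 24.35 box xy mm [44.9 85.3] z 110.5 f box [-8.1 -0.1] 0.8 toolx yaw 98.9 gw 0.297
```

Emit:
jog_arm(moves=[0, -0.045, 0, 0, 0, 0, -1, -0.15, -0.05, 0, 0, 0, 0, -1, -0.33, -0.05, 0, 0, 0, 0, -1, -0.5, -0.05, 0, 0, 0, 0, -1, -0.567, -0.05, 0, 0, 0, 0, -1, -0.567, -0.046, 0, 0, 0, 0, -1, -0.567, -0.043, 0, 0, 0, 0, -1, -0.567, -0.04, 0, 0, 0, 0, -1])

```text
time: 25.35
position: [0.5241, -0.1371, 0.1113]
tool_rot: [-2.038, -2.391, -0.001]
ft_force: [0.6, -1.1, -4.3]
grip_width: 0.296
grip_force: 50.0
```

```bash
python3 -c "
from h import *
st(); wrist('w4'); grab('top','t4')"
```

```text
t 25.35 box xy mm [ 36.2 -82.7] z 111.3 f box [ 0.4 -1.2] -4.3 toolx yaw 99.1 gw 0.296
```

View pics/w4.png

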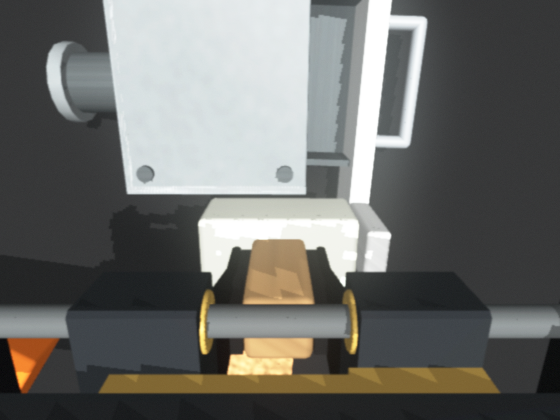

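The wrist view shows the open gap between the box mouth (column ~308) and the plate (column ~360), with the mallet face just behind the right lug at (370,240).

```bash
cat >> h.py <<'E'
def edge(d,rows,c0,c1,sgn,z,name):
    g=cv2.GaussianBlur(cv2.cvtColor(d['pixels'],cv2.COLOR_RGB2GRAY),(0,0),.8); gg=np.gradient(g.astype(float),axis=1); P=[]
    for v in rows:
        s=sgn*gg[v,c0:c1]; P.append(plane(d,c0+int(np.argmax(s)),v,z)[:2])
    P=np.array(P); k=np.polyfit(P[:,1],P[:,0],1)
    for t in (.003,.0015): ok=abs(P[:,0]-np.polyval(k,P[:,1]))<t; k=np.polyfit(P[ok,1],P[ok,0],1)
    print(name,'yaw',np.degrees(np.arctan(-k[0])).round(2),'x at y=-.05',np.polyval(k,-.05).round(4),ok.sum(),'yrange',P[:,1].min().round(3),P[:,1].max().round(3))
E
python3 - <<'E'
from h import *
d=pickle.load(open('pics/w4.pkl','rb'))
edge(d,range(20,180),298,320,-1,.052,'mouth'); edge(d,range(10,190),345,370,1,.052,'plate back'); edge(d,range(150,190),362,390,-1,.052,'plate front'); edge(d,range(20,180),100,132,1,.052,'box back')
E
```

```text
mouth yaw 8.93 x at y=-.05 0.5296 160 yrange -0.105 -0.018
plate back yaw 6.98 x at y=-.05 0.5597 180 yrange -0.107 -0.008
plate front yaw 6.91 x at y=-.05 0.5724 40 yrange -0.105 -0.081
box back yaw 8.92 x at y=-.05 0.4182 160 yrange -0.122 -0.035
```

Emit:
jog_arm(moves=[0, 0.004, 0, 0, 0, 0, -1, 0, 0.009, 0, 0, 0, 0, -1, 0, 0.014, 0, 0, 0, 0, -1, 0, 0.019, 0, 0, 0, 0, -1, 0, 0.024, 0, 0, 0, 0, -1, 0, 0.029, 0, 0, 0, 0, -1, 0, 0.034, 0, 0, 0, 0, -1, 0, 0.034, 0, 0, 0, 0, -1])

```text
time: 26.45
position: [0.532, -0.1382, 0.1108]
tool_rot: [-2.04, -2.385, 0.005]
ft_force: [-6.4, -0.5, -0.8]
grip_width: 0.296
grip_force: 50.0
```

Run:
```python
from h import *
st(); d=wrist('w5')
edge(d,range(20,180),290,320,-1,.052,'mouth'); edge(d,range(10,190),335,370,1,.052,'plate back'); edge(d,range(150,190),362,390,-1,.052,'plate front'); edge(d,range(20,180),90,132,1,.052,'box back')
```

```text
t 26.45 box xy mm [ 43.8 -85. ] z 110.8 f box [-6.4  0.5] -0.8 toolx yaw 98.89 gw 0.296
mouth yaw 8.88 x at y=-.05 0.5296 160 yrange -0.107 -0.021
plate back yaw 8.73 x at y=-.05 0.5611 180 yrange -0.109 -0.011
plate front yaw 9.2 x at y=-.05 0.5734 40 yrange -0.107 -0.083
box back yaw 8.86 x at y=-.05 0.4182 160 yrange -0.124 -0.037
```

Emit:
jog_arm(moves=[0, -0.06, 0, 0, 0, 0, -1, 0, -0.12, 0, 0, 0, 0, -1, 0, -0.15, -0.1, 0, 0, 0, -1, 0, -0.15, -0.2, 0, 0, 0, -1, -0.15, -0.15, -0.2, 0, 0, 0, -1, -0.35, -0.15, -0.2, 0, 0, 0, -1, -0.55, -0.15, -0.2, 0, 0, 0, -1, -0.55, -0.15, -0.2, 0, 0, 0, -1])

```text
time: 27.5
position: [0.5137, -0.3149, 0.1703]
tool_rot: [2.052, 2.377, -0.003]
ft_force: [-0.7, -0.1, -4.3]
grip_width: 0.297
grip_force: 50.0
```

Run:
```python
from h import *
s=st(); print(s['position'],s['tool_rot']); to(.491,-.3135,.09,98.9); to(.491,-.3135,.0525,98.9)
```

```text
t 27.5 box xy mm [  -1.5 -256.8] z 170.3 f box [-0.7  0. ] -4.3 toolx yaw 98.39 gw 0.297
[ 0.51371973 -0.31494526  0.17028103] [ 2.05203402  2.37690749 -0.00336401]
-> [ 0.016 -0.074  0.268] [-0.001  0.002 -0.008]
-> [ 0.017 -0.074  0.393] [-0.001  0.002 -0.008]
```

Emit:
jog_arm(moves=[0.017, -0.074, 0.08, 0, 0, 0, -1, 0.017, -0.074, 0.16, 0, 0, 0, -1, 0.017, -0.074, 0.24, 0, 0, 0, -1, 0.017, -0.074, 0.3, 0, 0, 0, -1, 0.017, -0.074, 0.345, 0, 0, 0, -1, 0.017, -0.074, 0.365, 0, 0, 0, -1, 0.017, -0.074, 0.378, 0, 0, 0, -1, 0.017, -0.074, 0.384, 0, 0, 0, -1])

```text
time: 28.5
position: [0.4928, -0.3062, 0.0564]
tool_rot: [2.041, 2.387, 0.0]
ft_force: [0.9, -0.6, -4.5]
grip_width: 0.299
grip_force: 50.0
```

Run:
```python
from h import *
s=st(); print(s['position'],s['tool_rot'])
```

```text
t 28.5 box xy mm [ -20.9 -244.9] z 56.4 f box [ 0.8 -0.7] -4.5 toolx yaw 98.92 gw 0.299
[ 0.49277666 -0.30622608  0.05641712] [2.04132246e+00 2.38677590e+00 6.64883390e-05]
```

Emit:
jog_arm(moves=[0, 0, 0.003, 0, 0, 0, -1, 0, 0, 0.006, 0, 0, 0, -1, 0, 0, 0.009, 0, 0, 0, -1, 0, 0, 0.011, 0, 0, 0, -1, 0, 0, 0.011, 0, 0, 0, -1, 0, 0, 0.011, 0, 0, 0, -1, 0, 0, 0.011, 0, 0, 0, -1, 0, 0, 0.011, 0, 0, 0, -1])

```text
time: 29.5
position: [0.4924, -0.306, 0.0527]
tool_rot: [2.042, 2.388, -0.0]
ft_force: [-0.2, -0.2, -4.3]
grip_width: 0.293
grip_force: 50.0
```

Run:
```python
from h import *
s=st(); print(s['position'],s['tool_rot'])
```

```text
t 29.5 box xy mm [ -21.3 -244.7] z 52.7 f box [-0.2 -0.1] -4.3 toolx yaw 98.92 gw 0.293
[ 0.49236222 -0.3060376   0.05274974] [ 2.04185525e+00  2.38750832e+00 -1.47110621e-04]
```

Not touching the mat yet. I'll lower it a little further, then open and retreat.

Emit:
jog_arm(moves=[0, 0, 0.002, 0, 0, 0, -1, 0, 0, 0.004, 0, 0, 0, -1, 0, 0, 0.005, 0, 0, 0, -1, 0, 0, 0.006, 0, 0, 0, -1, 0, 0, 0.007, 0, 0, 0, -1, 0, 0, 0.007, 0, 0, 0, -1, 0, 0, 0.007, 0, 0, 0, -1, 0, 0, 0.007, 0, 0, 0, -1])

```text
time: 30.5
position: [0.4925, -0.3061, 0.0521]
tool_rot: [2.042, 2.387, -0.001]
ft_force: [-4.0, 0.9, 8.0]
grip_width: 0.296
grip_force: 50.0
```

Run:
```python
from h import *
s=st()
```

```text
t 30.5 box xy mm [ -21.1 -244.8] z 52.1 f box [-3.8  1.5] 8.0 toolx yaw 98.92 gw 0.296
```

Emit:
jog_arm(moves=[0, 0, -0.002, 0, 0, 0, -1, 0, 0, -0.003, 0, 0, 0, -1, 0, 0, -0.003, 0, 0, 0, 0.2, 0, 0, -0.003, 0, 0, 0, 0.6, 0, 0, -0.003, 0, 0, 0, 0.6, 0, 0, -0.003, 0, 0, 0, 0.6, 0, 0, -0.003, 0, 0, 0, 0.6, 0, 0, -0.003, 0, 0, 0, 0.6])

```text
time: 31.5
position: [0.4924, -0.3061, 0.0515]
tool_rot: [2.042, 2.387, -0.0]
ft_force: [0.3, 0.2, -0.5]
grip_width: 0.784
grip_force: 0.0
```

Emit:
jog_arm(moves=[0, 0, -0.08, 0, 0, 0, 0.6, 0, 0, -0.2, 0, 0, 0, 0.6, 0, 0, -0.35, 0, 0, 0, 0.6, 0, 0, -0.5, 0, 0, 0, 0.6, 0, 0, -0.65, 0, 0, 0, 0.6, 0, 0, -0.8, 0, 0, 0, 0.6, 0, 0, -0.8, 0, 0, 0, 0.6, 0, 0, -0.8, 0, 0, 0, 0.6])

```text
time: 32.5
position: [0.4922, -0.3059, 0.291]
tool_rot: [-2.042, -2.387, 0.0]
ft_force: [-0.3, 0.7, 0.3]
grip_width: 0.798
grip_force: 0.0
```

Run:
```python
from h import *
st(); d=wrist('w6'); t=grab('top','t6')
cv2.imwrite('pics/fin.png',cv2.resize(np.hstack([d['pixels'],t['pixels']])[:,:,::-1],(800,300)))
```

```text
t 32.5 box xy mm [ -21.4 -244.5] z 291.0 f box [-0.1  0.7] 0.3 toolx yaw 98.93 gw 0.798
```

View pics/fin.png

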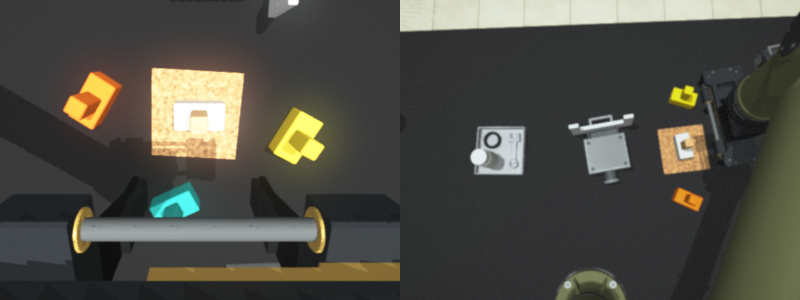

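The mallet stands upright near the mat centre (200,115 on the left). The cassette is out and square, the tray things are undisturbed, and the robot is clear.

```bash
python3 -c "
from bench import ctrl
print(ctrl.close_job())"
```

```text
the job is handed in; nothing more can be done
None
```

I handed the job in at about 32.5 s: the last wrist-camera check showed the cassette about 31 mm out and square to within about 0.3°, and the mallet now stands upright near the middle of its mat (the hand-in returned no verdict).

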